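# Zero the photometer and hold the sample rod at the mark

## Robot

A 6-joint arm with a two-finger parallel gripper is mounted at the origin on the work surface. World frame = base frame: x ahead of the robot, y to its left, z up, the work surface at z = 0. Lengths are in m, angles in rad, forces in N, time in s.
With the tool pointing down it reaches from about 0.325 to 0.9 m from the base axis. Payload 3.5 kg.
Tool frame: the origin (TCP) lies midway between the tips of the shut fingers; the grasp point (between the pads) lies 19 mm behind it (tcp_to_grasp is the distance from the TCP to the grasp point, in m); z points along the fingers, y is the direction in which the jaws open and shut (so a half turn about z gives the same grasp; the last joint's range is limited). The gripper opens to 85 mm and grips with 20 to 120 N. Pads are 22 mm wide; open, the fingers measure 114 mm over their backs; the gripper's body (76 mm by 85 mm) begins 54 mm behind the grasp point. The pads swing forward as they close: fully open they stand 13 mm farther back than shut.
Start: joints at [1.104, 0.276, -0.026, 1.268, 0, 1.467], TCP at [0.222, 0.584, 0.231] pointing down, gripper open.
Joint ranges: [-3.12, 3.12], [-0.85, 1.88], [-1.08, 1.24], [-1.95, 2.15], [-1.57, 1.53], [-3.14, 3.14]. Speed limits (rad/s): [2.57, 2.57, 3.14, 3.14, 3.14, 3.14].

## Interface

Orientations are given as a 3x3 rotation matrix whose columns are the frame's x, y, z axes.
In Python, from bench import get_state, get_image, camera_params, job_done, tcp_to_grasp gives the robot as it stands. The module is installed in compiled form; this text tells all that it offers.
- The arm moves only by the tool apply_moves, never from a script. Its argument "rows" is a list of rows, each a list of 2 entries, a list of its own where there are three numbers: the shift along the tool's x, y, z in mm, then the turn about the tool's z in degrees. A call has 1 to 8 rows; each row is the pose to reach, as a shift and turn from the pose commanded when the call began, along the tool's axes at that moment; what a row does not reach only later rows make up. A row lasts 1/12 s, in which the tool goes at most 41.7 mm and 7.16 degrees, less where a joint would pass 70% of its speed; a pose out of reach is approached as far as the arm can. A call with a gripper value outside its range is refused whole. "jaw" is the finger opening in mm, from 0 to 85.4, set as the call begins (left out, the last holds). The fingers move at their own pace and stop on an object; "newtons" is the grip in N (left out, the last holds). Time passes only in rows, so rows that repeat a pose let the fingers close. It gives the time, the measured TCP pose, the force and the opening at its end, in the units of the state.
- get_state(): the state, without advancing time (a new reading comes with each control period).
- get_image(name): name is "scene" or "top"; returns the picture (400x640x3 uint8, red, green, blue); there is no depth.
- camera_params(name): a dict with "camera_matrix" (3x3 intrinsics, pixels), "rvec" (rotation vector, rad) and "tvec" (3), from world to camera coordinates, as OpenCV has them. Camera axes: x right, y down, z forward; pixel columns grow to the right and rows downward; lengths in m; the calibration is good to about 2 mm. A picture is of the moment at which its call begins. camera_params takes no time and is no camera call.
- job_done(): hands the job in, once; it reports no verdict.
The state is a dict: "clock": time; "joint_positions": joint angles; "joint_vel": joint speeds; "tau": joint torques, N m; "eef_pos": TCP position; "eef_rot": TCP orientation; "wrist_force": force on the tool from outside, world axes, zero at the start; "wrist_torque": the same for the moment, N m; "grip_width": finger opening in m.
Only numpy, scipy, OpenCV 4.12 (cv2) and the standard library are available. Lean on these libraries where they do the work, as an engineer would, in place of code of your own. Each camera call takes 0.05 s, during which the arm holds its last target. There are 200 camera calls.

## Task

Take a reading on the photometer: with the sample rod still fully in, swing the sprung lever with the red knob all the way over to its stop and let it return home. Then pull the yellow grip of the sample rod straight out until its red pointer is in line with the orange marker on the scale (not the white one) and keep it there against its spring: finish while still holding the grip, with the pointer on the mark. Leave the other things on the bench where they are.

Things in the scene. Friction and masses are not known exactly. Their poses are not given: they have to be found in the camera images.
- photometer: Light-blue bench photometer, fixed, 300 deep (x) x 420 wide (y); front deck 120 high, rear half 165 high. Origin: centre of its underside, on the bench; its front face is 150 from the origin on its -x side, -x pointing towards the robot, +y to the left as the robot sees it, z up. Its place and yaw differ from run to run. The shutter lever is on the right of the front deck; the sample rod sticks out of the front, left of the middle.
- shutter_lever (a joint): Angle of the sprung shutter lever on an upright pivot on the deck: 0 at home, 0.9 rad at its far stop. It grows clockwise seen from above: the knob moves to the left (photometer +y). The knob takes about 1.3 N at home and about 4.5 N at the stop, and it springs back when let go.
- lever_knob (a point): Top centre of the lever's upright round red knob: 18 diameter, 45 tall, spanning 140 to 185 above the bench, with the lever's flat arm below it, 70 from the pivot axis. From the pivot it points towards photometer -x turned 0.45 rad towards -y at home, and 0.45 rad towards +y at the stop.
- lever_pivot (a point): The lever's pivot axis, at deck height (120 above the bench); upright. Two 18-tall stop pins stand 35 from it, either side of the lever.
- sample_rod (a joint): How far the spring-return sample rod is pulled out, in m: 0 fully in (home), end stop at 0.11. It slides straight out along photometer -x. The spring pulls back with about 5 N at home, 12 N at 100 mm.
- rod_grip_top (a point): Centre of the top face of the yellow upright grip tab on the end of the rod: 12 thick (along photometer x), 30 wide (y), from 45 to 115 above the bench. The rod, 10 diameter, runs from the tab to the photometer at 55 above the bench; the pointer is at 49; the tab is free on both sides above those. At home the tab's centre is 65 in front of the front face.
- rod_pointer (a point): Tip area of the thin red pointer (3 wide along x) that reaches from the foot of the tab to the left (+y) over the scale bar, 49 above the bench. It has the same x in the photometer's frame as the tab's centre, is 55 to its left and moves with it.
- orange_marker: Orange marker clip, 8 (along the scale) x 30 x 8, fixed on top of the dark grey scale bar left of the rod. Origin: centre of its underside on the bar, 30 above the bench; axes parallel to the photometer's. The target for the pointer: pointer over its middle. It is 40 to 55 or 80 to 95 out from the pointer's home. The bar is 26 wide, its top 30 above the bench, and reaches 200 in front of the front face.
- white_marker: White marker clip of the same size on the same bar: not the target. Either marker may be the outer one.
- wash_bottle: white plastic bottle, 68 dia x 160; loose, leave it alone. Origin: centre of its underside.
- beaker: clear glass beaker, 68 dia x 85 high, in front of the photometer below the lever; loose, leave it alone. Origin: centre of its underside.
- amber_bottle: amber glass bottle with black cap, 56 dia x 105; loose, leave it alone. Origin: centre of its underside.
- cuvette_tray: white divided tray, 100 x 65 x 35 high, in front of the photometer; loose, leave it alone. Origin: centre of its underside.
- tip_box: orange box, 120 x 85 x 55 high; loose, leave it alone. Origin: centre of its underside.
- evaporating_dish: white ceramic bowl, 90 dia x 32 high; loose, leave it alone. Origin: centre of its underside.
- reagent_jar: white jar with blue lid, 60 dia x 75 high; loose, leave it alone. Origin: centre of its underside.
- rod_grip: The sample rod with its yellow grip tab and red pointer, one moving piece (see rod_grip_top). Origin: on the rod's axis, 55 above the bench, 60 below the tab's top.

How it is judged:
On the way, in this order (a step that is already met when the one before it is completed fails the run):
1. the lever is at its stop (within 0.06 rad) with the rod still in (value of joint shutter_lever above 0.84 rad and value of joint sample_rod below 0.008 m), for 0.1 s.
2. the lever is back home (within 0.06 rad) with the rod still in (value of joint shutter_lever below 0.06 rad and value of joint sample_rod below 0.008 m), for 0.1 s.
At the end, for the whole second after the job is handed in: The pointer is within 5 mm of the orange marker's middle along the scale and still (under 10 mm/s), the gripper's fingers hold the rod's grip (over 3 N) and the lever is home (within 0.08 rad) (x of rod_pointer in the frame of orange_marker between -0.005 and 0.005 m and contact force between the fingers and rod_grip above 3 N and velocity of joint sample_rod between -0.01 and 0.01 m/s and value of joint shutter_lever below 0.08 rad); the arm keeps its last pose, push and grip.
It fails at once if a bystander is moved more than 25 mm (distance of any of wash_bottle, beaker, amber_bottle, cuvette_tray, tip_box, evaporating_dish, reagent_jar from where it was at the start of the episode above 0.025 m).
It also fails if it takes over 48 s, if anything falls off the work surface, if the arm or the gripper's body presses on something with over 40 N, if the wrist force passes 120 N, or if a joint passes its speed limit or range.

## Working session

There is one attempt and no reset: what is moved stays moved. The work goes in short steps, Python scripts to look and compute and a tool call to move; the robot and the scene stay as the last step left them, time stands still between calls to the robot, and variables do not carry over. Pictures are saved under pics/ and viewed, about 8 in all and at most 12, crops included, and the job is handed in when it is done.

Besides the shell and the picture viewer there is one more tool, called after ">>>" as a command line: name --argument value ..., lists and objects as JSON in quotes. apply_moves: Moves the arm, as the interface text tells. Its arguments: {"type":"object","properties":{"rows":{"type":"array","items":{"type":"array"}},"jaw":{"type":"number"},"newtons":{"type":"number"}},"required":["rows"]}

```bash
mkdir -p pics
python3 - <<'E'
from bench import *
import cv2
for n in("scene","top"):
    cv2.imwrite(f"pics/{n}0.png",get_image(n)[:,:,::-1]); p=camera_params(n); R=cv2.Rodrigues(p["rvec"])[0]; print(n,p["camera_matrix"],(-R.T@p["tvec"].reshape(3)),R)
s=get_state();print(s,tcp_to_grasp)
E
```

```text
scene [[412.98539757   0.         318.93615106]
 [  0.         412.98539757 194.58183215]
 [  0.           0.           1.        ]] [0.95142639 0.72959125 1.09178355] [[-0.89053371  0.45451601  0.01910257]
 [ 0.33535992  0.68428544 -0.64752386]
 [-0.30738157 -0.57023559 -0.76180571]]
top [[490.80101246   0.         316.15674258]
 [  0.         490.80101246 199.67065381]
 [  0.           0.           1.        ]] [0.37649785 0.02295671 1.92780658] [[ 0.02043405 -0.99970113  0.01342001]
 [-0.99484812 -0.0216643  -0.09903476]
 [ 0.0992959  -0.01132719 -0.99499348]]
{'clock': 0.1, 'joint_positions': array([ 1.10359699e+00,  2.77092948e-01, -2.77274334e-02,  1.26800717e+00,
       -3.26562081e-05,  1.46743171e+00]), 'joint_vel': array([-5.50426557e-04, -3.30871103e-03,  3.24898900e-03, -6.26853086e-04,
       -8.72493989e-06,  3.37297630e-04]), 'tau': array([ 5.57239509e-04, -4.46708429e+01,  2.96128410e+01,  8.46465438e-03,
       -1.10298963e-04, -9.88767937e-06]), 'eef_pos': array([0.22209343, 0.58345946, 0.23025684]), 'eef_rot': array([[-9.34539004e-01,  3.55859616e-01, -8.85682848e-04],
       [ 3.55860674e-01,  9.34537232e-01, -1.82825494e-03],
       [ 1.77101498e-04, -2.02375524e-03, -9.99997937e-01]]), 'wrist_force': array([ 1.00086042,  0.38784164, -0.45572141]), 'wrist_torque': array([-0.00437109, -0.02440862,  0.00648611]), 'grip_width': 0.08548741629390699} 0.0187
```

View pics/scene0.png

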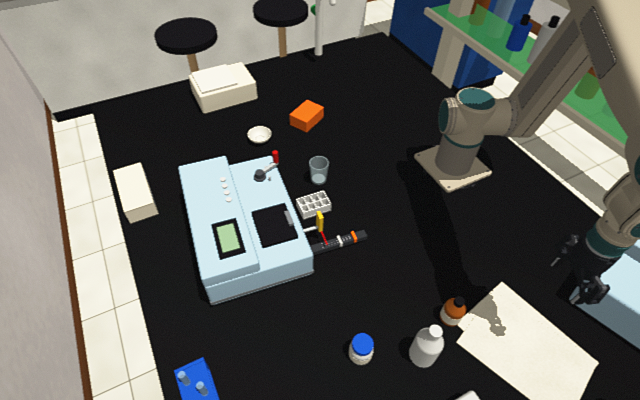

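View pics/top0.png

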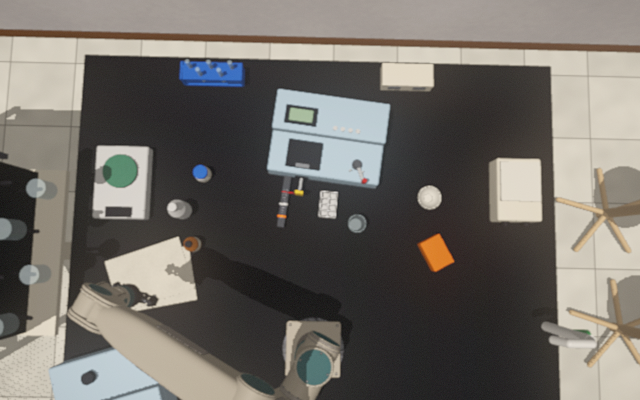

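The scene view shows the photometer with the yellow tab at (320,222), the red knob at (276,156), and the orange marker (355,237) outside the white one (340,240). In the top view the tab is at (299,190), the knob at (365,180), and the orange marker at (282,216).

```bash
cat > h.py <<'E'
import numpy as np, cv2
from bench import *
def ray(n,uv):
    p=camera_params(n);R=cv2.Rodrigues(p["rvec"])[0];c=-R.T@p["tvec"].reshape(3)
    d=R.T@np.linalg.inv(p["camera_matrix"])@np.array([uv[0],uv[1],1.]);return c,d
def onz(n,uv,z):
    c,d=ray(n,uv);return c+d*(z-c[2])/d[2]
def tri(a,b):
    (c1,d1),(c2,d2)=ray("scene",a),ray("top",b)
    t=np.linalg.lstsq(np.c_[d1,-d2],c2-c1,rcond=None)[0];p,q=c1+d1*t[0],c2+d2*t[1];return (p+q)/2,np.linalg.norm(p-q)
def proj(n,X):
    p=camera_params(n);return cv2.projectPoints(np.array(X,float).reshape(-1,1,3),p["rvec"],p["tvec"],p["camera_matrix"],None)[0].reshape(-1,2)
E
python3 - <<'E'
from h import *
R={"scene":(255,130,385,260),"top":(255,80,400,235)}
for n,(x0,y0,x1,y1) in R.items():
    im=cv2.imread(f"pics/{n}0.png");c=im[y0:y1,x0:x1];h=cv2.cvtColor(c,cv2.COLOR_BGR2HSV)
    for k,lo,hi in(("red",(0,150,80),(5,255,255)),("red2",(172,150,80),(180,255,255)),("orange",(7,150,120),(18,255,255)),("yellow",(20,140,100),(33,255,255))):
        m=cv2.inRange(h,lo,hi);N,_,st,ce=cv2.connectedComponentsWithStats(m)
        for i in range(1,N):
            if st[i,4]>3: print(n,k,st[i]+[x0,y0,0,0,0],(ce[i]+[x0,y0]).round(1))
    if n=="top":
        m=cv2.inRange(h,(90,15,120),(115,120,255));m=cv2.morphologyEx(m,cv2.MORPH_CLOSE,np.ones((9,9)))
        cs=max(cv2.findContours(m,0,2)[0],key=cv2.contourArea);print(cv2.approxPolyDP(cv2.convexHull(cs),3,True).reshape(-1,2)+[x0,y0])
a=cv2.imread("pics/scene0.png")[140:260,250:380];b=cv2.imread("pics/top0.png")[150:235,260:390]
a=cv2.resize(a,(780,720)[:2] if 0 else (600,554),interpolation=0);a=a[:,:]
cv2.imwrite("pics/a.png",a);cv2.imwrite("pics/b.png",cv2.resize(b,None,fx=6,fy=6,interpolation=0))
E
```

```text
scene red [272 150   7  13  64] [275.3 155.7]
scene red [321 232   7  13  28] [323.9 238. ]
scene orange [304 130   5   2   8] [306.  130.4]
scene orange [351 231   6  11  42] [353.7 235.8]
scene yellow [316 211   8  21 116] [319.5 220.6]
top red [363 179   3   4  10] [364.  180.5]
top red [288 191   4   3   9] [289.9 192.1]
top orange [277 214  10   4  23] [281.2 215.5]
top yellow [294 189  10   7  46] [298.5 192. ]
[[278  89]
 [389 104]
 [378 183]
 [371 187]
 [269 172]]
```

View pics/a.png

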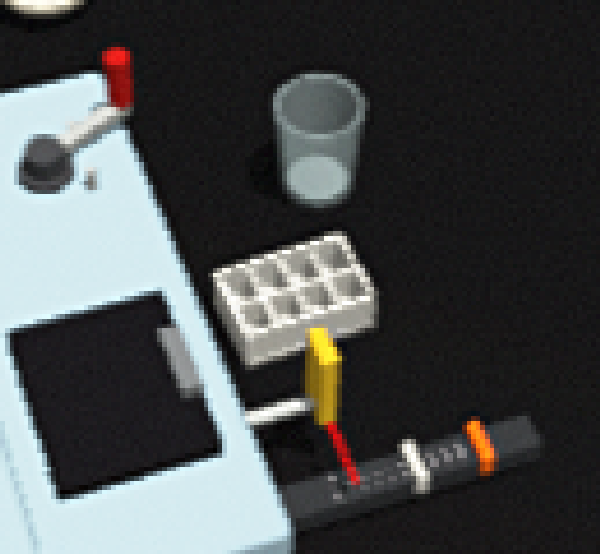

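View pics/b.png

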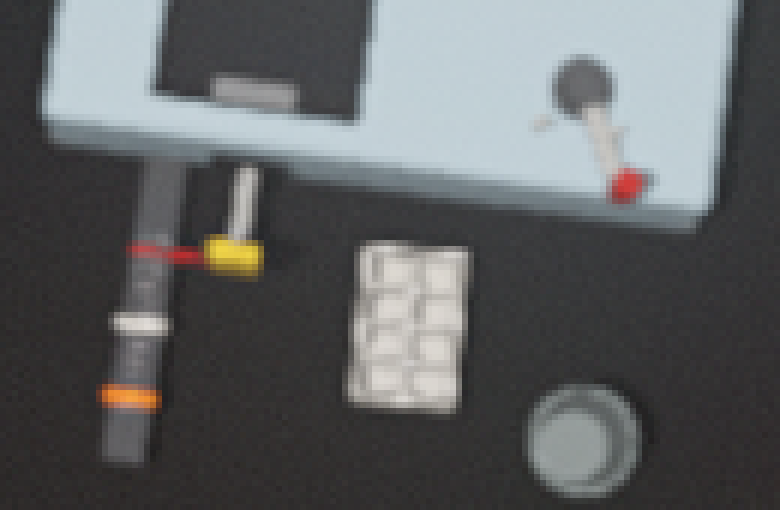

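Run:
```python
from h import *
A=lambda x,y:(250+(x+.5)/4.615-.5,140+(y+.5)/4.615-.5); B=lambda x,y:(260+(x+.5)/6-.5,150+(y+.5)/6-.5)
pts=dict(knobtop=(A(117,53),B(625,183)),grip=(A(319,333),B(233,247)),ormk=((353.7,235.8),(281.2,215.5)),ptr=(A(357,482),B(135,249)),pivot=(A(45,142),B(582,82)))
z=dict(knobtop=.185,grip=.115,ormk=.037,ptr=.049,pivot=.14)
for k,(a,b) in pts.items():
    p,e=tri(a,b);print(k,p.round(4),e.round(4),"scene",onz("scene",a,z[k]).round(4),"top",onz("top",b,z[k]).round(4))
l=onz("top",B(42,122),.12);r=onz("top",B(702,214),.12);v=l-r;print("front edge",l,r,np.linalg.norm(v),"yaw",np.arctan2(-v[0],v[1]))
a=onz("top",(278,89),.165);b=onz("top",(389,104),.165);v=a-b;print("rear",a,b,np.linalg.norm(v),np.arctan2(-v[0],v[1]))
# tray corners and beaker
for u in((357,242),(470,247),(460,412),(347,402)): print("tray",onz("top",B(*u),.035).round(3))
print("beaker",onz("top",B(583,440),.085))
for n,im in(("scene",cv2.imread("pics/scene0.png")),("top",cv2.imread("pics/top0.png"))):
    x0,y0,x1,y1=(330,225,352,255) if n=="scene" else (275,196,292,212)
    c=im[y0:y1,x0:x1].min(2);m=c>130;ys,xs=np.nonzero(m);print(n,"white",xs.mean()+x0,ys.mean()+y0,m.sum(),onz(n,(xs.mean()+x0,ys.mean()+y0),.037))
```

```text
knobtop [ 0.6268 -0.1673  0.1867] 0.0053 scene [ 0.6283 -0.1707  0.185 ] top [ 0.6247 -0.1662  0.185 ]
grip [0.5903 0.0672 0.1253] 0.0054 scene [0.5886 0.0584 0.115 ] top [0.5893 0.0689 0.115 ]
ormk [0.5022 0.1345 0.0319] 0.0024 scene [0.5053 0.1366 0.037 ] top [0.5009 0.1349 0.037 ]
ptr [0.5958 0.1328 0.0461] 0.0026 scene [0.5978 0.1337 0.049 ] top [0.5944 0.1334 0.049 ]
pivot [ 0.6929 -0.1437  0.1516] 0.0038 scene [ 0.6913 -0.1558  0.14  ] top [ 0.6933 -0.1439  0.14  ]
front edge [0.66408161 0.18899989 0.12      ] [ 0.61568551 -0.22121386  0.12      ] 0.4130587204361928 yaw -0.11743493410147794
rear [0.9595142 0.152     0.165    ] [ 0.91284017 -0.25852281  0.165     ] 0.41316756570767577 -0.11320798258942891
tray [ 0.604 -0.009  0.035]
tray [ 0.602 -0.082  0.035]
tray [ 0.495 -0.078  0.035]
tray [ 0.5   -0.005  0.035]
beaker [ 0.47590524 -0.1524277   0.085     ]
scene white 340.25 239.80555555555554 36 [0.54989615 0.13120286 0.037     ]
top white 283.0 203.61290322580646 31 [0.5470915  0.12925931 0.037     ]
```

>>> apply_moves --rows '[[[0,0,-40],0],[[-645,-559,-40],-14.2],[[-645,-559,-40],-14.2],[[-645,-559,-40],-14.2],[[-645,-559,-40],-14.2],[[-645,-559,-40],-14.2],[[-645,-559,-40],-14.2],[[-645,-559,-40],-14.2]]' --jaw 50 --newtons 60

```text
clock: 0.77
eef_pos: [0.3604, 0.3255, 0.2709]
eef_rot: [[-0.993, 0.115, -0.0], [0.115, 0.993, -0.0], [0.0, -0.0, -1.0]]
wrist_force: [0.9, 0.2, -0.1]
grip_width: 0.05
```

```bash
cat > d.py <<'E'
import sys; from h import *
# usage: d.py x y z yaw_of_tool_y(deg): shift in tool axes (mm), turn (deg)
s=get_state();R=s["eef_rot"];t=np.array([float(v) for v in sys.argv[1:4]])
y=np.degrees(np.arctan2(R[1,1],R[0,1]))
print("t",s["clock"],"tcp",s["eef_pos"].round(4),"shift",(R.T@(t-s["eef_pos"])*1000).round(1),"turn",-((float(sys.argv[4])-y+180)%360-180),"F",s["wrist_force"].round(1),"w",s["grip_width"],"j",s["joint_positions"].round(2))
E
python3 d.py .626 -.168 .26 83.4
```

```text
t 0.7667 tcp [0.3604 0.3255 0.2709] shift [-320.7 -459.6   11. ] turn -0.01023284470105068 F [ 0.9  0.2 -0.1] w 0.04995761173273578 j [ 0.6   0.01 -0.25  1.31 -0.    0.72]
```

>>> apply_moves --rows '[[[-321,-460,11],0],[[-321,-460,11],0],[[-321,-460,11],0],[[-321,-460,11],0],[[-321,-460,11],0],[[-321,-460,11],0],[[-321,-460,11],0],[[-321,-460,11],0]]'

```text
clock: 1.43
eef_pos: [0.5182, 0.0319, 0.2644]
eef_rot: [[-0.993, 0.116, -0.001], [0.116, 0.993, 0.0], [0.001, 0.0, -1.0]]
wrist_force: [2.0, 0.4, 0.5]
grip_width: 0.0502
```

```bash
python3 d.py .626 -.168 .26 83.4
```

```text
t 1.4333 tcp [0.5182 0.0319 0.2644] shift [-130.2 -186.     4.3] turn -0.06257388919209461 F [2.  0.4 0.5] w 0.050226295739713184 j [-0.06  0.07 -0.2   1.3   0.    0.05]
```

>>> apply_moves --rows '[[[-130,-186,4],0],[[-130,-186,4],0],[[-130,-186,4],0],[[-130,-186,4],0],[[-130,-186,4],0],[[-130,-186,4],0],[[-130,-186,4],0],[[-130,-186,4],0]]'

```text
clock: 2.1
eef_pos: [0.6254, -0.1667, 0.2595]
eef_rot: [[-0.993, 0.118, -0.002], [0.118, 0.993, 0.001], [0.002, 0.001, -1.0]]
wrist_force: [-0.6, 0.2, 0.4]
grip_width: 0.0499
```

```bash
python3 d.py .626 -.168 .26 83.4
python3 - <<'E'
from h import *
s=cv2.resize(get_image("scene")[100:220,220:340],None,fx=5,fy=5,interpolation=0)
cv2.imwrite("pics/k.png",s[:,:,::-1])
E
```

```text
t 2.1 tcp [ 0.6254 -0.1667  0.2595] shift [-0.8 -1.2 -0.5] turn -0.15464583726520686 F [-0.6  0.2  0.4] w 0.0499048319853496 j [-0.36  0.31  0.07  1.34  0.   -0.24]
```

View pics/k.png

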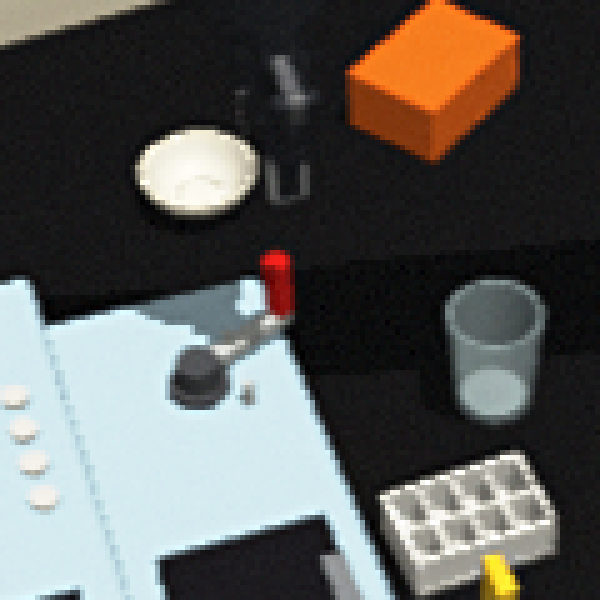

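The crop shows the fingers at about (285,185), directly above the red knob at (277,265). I'll descend.

>>> apply_moves --rows '[[[0,-1,35],0],[[0,-1,70],0],[[0,-1,85],0],[[0,-1,95],0],[[0,-1,103],0],[[0,-1,103],0]]'

```text
clock: 2.65
eef_pos: [0.6246, -0.1656, 0.1567]
eef_rot: [[-0.993, 0.115, -0.002], [0.115, 0.993, 0.001], [0.002, 0.001, -1.0]]
wrist_force: [-0.5, -0.1, 0.5]
grip_width: 0.0502
```

```bash
python3 d.py .6225 -.137 .156 83.4;python3 d.py .633 -.1075 .156 83.4
```

```text
t 2.65 tcp [ 0.6246 -0.1656  0.1567] shift [ 5.4 28.2  0.8] turn 0.024213839738422394 F [-0.5 -0.1  0.5] w 0.050152848881893176 j [-0.36  0.36 -0.07  1.14  0.   -0.24]
t 2.65 tcp [ 0.6246 -0.1656  0.1567] shift [-1.7 58.7  0.8] turn 0.024213839738422394 F [-0.5 -0.1  0.5] w 0.050152848881893176 j [-0.36  0.36 -0.07  1.14  0.   -0.24]
```

>>> apply_moves --rows '[[[1,12,0],0],[[3,24,0],0],[[5,35,0],0],[[6,46,0],0],[[5,56,0],0],[[3,64,0],0],[[1,70,0],0],[[0,74,0],0]]'

```text
clock: 3.32
eef_pos: [0.6346, -0.0929, 0.1581]
eef_rot: [[-0.993, 0.115, 0.0], [0.115, 0.993, -0.002], [-0.0, -0.001, -1.0]]
wrist_force: [-5.5, -9.2, 3.3]
grip_width: 0.0503
```

```bash
python3 d.py .633 -.1075 .156 83.4
```

```text
t 3.3167 tcp [ 0.6346 -0.0929  0.1581] shift [ -0.1 -14.6   2.2] turn -0.013245874066257102 F [-5.5 -9.2  3.3] w 0.05034813878410248 j [-0.25  0.35 -0.09  1.14 -0.   -0.13]
```

>>> apply_moves --rows '[[[0,3,0],0],[[0,3,0],0],[[0,3,0],0],[[0,3,0],0]]'

```text
clock: 3.65
eef_pos: [0.6346, -0.0931, 0.1581]
eef_rot: [[-0.993, 0.118, -0.001], [0.118, 0.993, -0.006], [-0.0, -0.006, -1.0]]
wrist_force: [-4.0, -8.9, 1.5]
grip_width: 0.0498
```

```bash
python3 d.py .633 -.1075 .156 83.4
python3 - <<'E'
from h import *
im=get_image("scene");s=cv2.resize(im[120:220,220:340],None,fx=5,fy=5,interpolation=0)
cv2.imwrite("pics/k2.png",s[:,:,::-1])
print(proj("scene",[.633,-.1075,.185]),proj("scene",[.633,-.1075,.14]))
E
```

```text
t 3.65 tcp [ 0.6346 -0.0931  0.1581] shift [ -0.1 -14.5   2.1] turn -0.14963728429455614 F [-4.  -8.9  1.5] w 0.049834053019480525 j [-0.24  0.35 -0.09  1.13 -0.01 -0.13]
[[281.67518643 164.42931489]] [[282.38452263 174.47896067]]
```

View pics/k2.png

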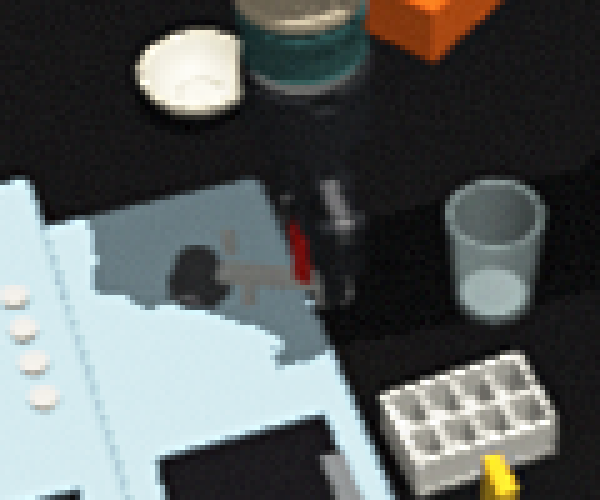

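The crop shows the lever swung over: its arm runs from (200,275) to (315,285), with the knob at (300,255), close to the predicted stop position. I'll push a little more to confirm it's against the stop.

>>> apply_moves --rows '[[[0,5,0],0],[[0,5,0],0],[[0,5,0],0],[[0,5,0],0]]'

```text
clock: 4.03
eef_pos: [0.6349, -0.0925, 0.1578]
eef_rot: [[-0.993, 0.12, -0.002], [0.12, 0.993, -0.015], [-0.0, -0.015, -1.0]]
wrist_force: [-5.0, -19.7, 0.4]
grip_width: 0.0501
```

The force doubled to 20 N with almost no motion, so the lever is on its stop. Now I'll return it.

>>> apply_moves --rows '[[[2,-15,0],0],[[5,-30,0],0],[[6,-44,0],0],[[4,-58,0],0],[[2,-70,0],0],[[0,-82,0],0],[[0,-84,0],0],[[0,-84,0],0]]'

```text
clock: 4.7
eef_pos: [0.6253, -0.1693, 0.1575]
eef_rot: [[-0.993, 0.117, -0.0], [0.117, 0.993, 0.001], [0.0, 0.001, -1.0]]
wrist_force: [-0.8, -0.2, -0.6]
grip_width: 0.0499
```

>>> apply_moves --rows '[[[0,0,-35],0],[[0,0,-70],0],[[0,0,-100],0],[[0,0,-100],0]]'

```text
clock: 5.03
eef_pos: [0.629, -0.1691, 0.2658]
eef_rot: [[-0.993, 0.115, 0.012], [0.115, 0.993, -0.003], [-0.012, -0.002, -1.0]]
wrist_force: [0.4, 0.1, 1.7]
grip_width: 0.05
```

```bash
python3 d.py .588 .067 .20 173.4
python3 - <<'E'
from h import *
im=get_image("scene");cv2.imwrite("pics/s3.png",im[:,:,::-1])
x0,y0,x1,y1=262,140,290,180
h=cv2.cvtColor(im[y0:y1,x0:x1],cv2.COLOR_RGB2HSV)
m=cv2.inRange(h,(0,150,80),(5,255,255));ys,xs=np.nonzero(m);print("knob",xs.mean()+x0,ys.mean()+y0,len(xs))
E
```

```text
t 5.0333 tcp [ 0.629  -0.1691  0.2658] shift [ 68.6 230.   64.5] turn -89.98289474232524 F [0.4 0.1 1.7] w 0.04996599691411513 j [-0.36  0.3   0.08  1.34  0.   -0.25]
knob 275.22727272727275 155.74242424242425 66
```

The knob is back at its initial pixel position, so the lever is home. Next is the rod grip.

>>> apply_moves --rows '[[[68,230,30],-50],[[68,230,30],-50],[[68,230,30],-50],[[68,230,30],-50],[[68,230,30],-50],[[68,230,30],-50],[[68,230,30],-50],[[68,230,30],-50]]'

```text
clock: 5.75
eef_pos: [0.5823, 0.0702, 0.2259]
eef_rot: [[-0.723, -0.691, -0.004], [-0.691, 0.723, 0.001], [0.002, 0.003, -1.0]]
wrist_force: [0.2, -1.2, 0.2]
grip_width: 0.0499
```

>>> apply_moves --rows '[[[0,0,0],-40],[[0,0,0],-40],[[0,0,0],-40],[[0,0,0],-40],[[0,0,0],-40],[[0,0,0],-40],[[0,0,0],-40]]'

```text
clock: 6.33
eef_pos: [0.5841, 0.0668, 0.227]
eef_rot: [[-0.118, -0.993, -0.001], [-0.993, 0.118, 0.0], [0.0, 0.001, -1.0]]
wrist_force: [0.7, -0.2, 0.3]
grip_width: 0.0498
```

```bash
python3 d.py .588 .067 .14 173.4
python3 - <<'E'
from h import *
im=get_image("scene");s=cv2.resize(im[160:260,270:390],None,fx=5,fy=5,interpolation=0)
cv2.imwrite("pics/g.png",s[:,:,::-1])
E
```

```text
t 6.3333 tcp [0.5841 0.0668 0.227 ] shift [-0.6 -4.  87. ] turn -0.20501352415095653 F [ 0.7 -0.2  0.3] w 0.04980438577826312 j [ 0.    0.21 -0.12  1.24  0.   -1.45]
```

View pics/g.png

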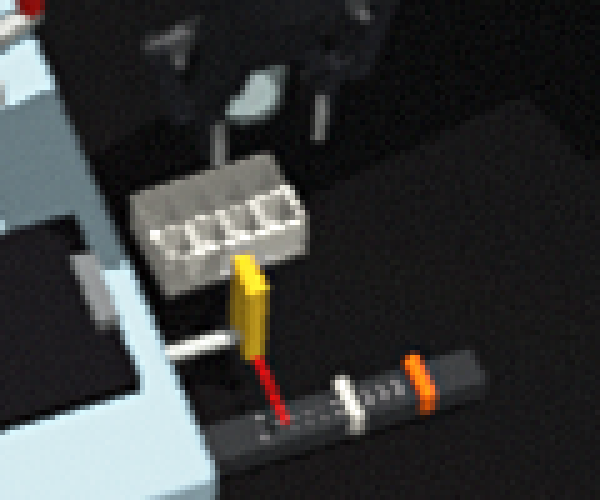

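The crop shows the open fingers at (220,140) and (320,120), straddling the yellow tab (top at (250,262)) along the rod direction. I'll descend.

>>> apply_moves --rows '[[[0,-4,40],0],[[0,-4,80],0],[[0,-4,110],0],[[0,-4,130],0],[[0,-4,145],0],[[0,-4,153],0],[[0,-4,153],0],[[0,-4,153],0]]'

```text
clock: 7.05
eef_pos: [0.5885, 0.0668, 0.0748]
eef_rot: [[-0.118, -0.993, -0.0], [-0.993, 0.118, 0.0], [-0.0, 0.0, -1.0]]
wrist_force: [0.4, 0.4, 0.3]
grip_width: 0.0502
```

>>> apply_moves --rows '[[[0,0,0],0],[[0,0,0],0],[[0,0,0],0],[[0,0,0],0],[[0,0,0],0],[[0,0,0],0],[[0,0,0],0],[[0,0,0],0]]' --jaw 0 --newtons 70

```text
clock: 7.72
eef_pos: [0.5897, 0.067, 0.0763]
eef_rot: [[-0.116, -0.993, 0.003], [-0.993, 0.116, -0.0], [-0.0, -0.003, -1.0]]
wrist_force: [1.0, -0.1, 6.2]
grip_width: 0.0115
```

```bash
python3 d.py .588 .067 .073 173.4
```

```text
t 7.7167 tcp [0.5897 0.067  0.0763] shift [0.2 1.7 3.3] turn -0.0653967064639005 F [ 1.  -0.1  6.2] w 0.011543522742262946 j [ 0.    0.34 -0.29  0.94 -0.   -1.45]
```

>>> apply_moves --rows '[[[0,12,0],0],[[0,24,0],0],[[0,36,0],0],[[0,48,0],0],[[0,60,0],0],[[0,72,0],0],[[0,82,0],0],[[0,90,0],0]]'

```text
clock: 8.38
eef_pos: [0.5039, 0.0773, 0.0764]
eef_rot: [[-0.116, -0.993, 0.011], [-0.993, 0.116, -0.0], [-0.001, -0.011, -1.0]]
wrist_force: [11.3, -0.4, -4.4]
grip_width: 0.0111
```

>>> apply_moves --rows '[[[0,0,0],0],[[0,0,0],0],[[0,0,0],0],[[0,0,0],0]]'

```text
clock: 8.72
eef_pos: [0.5045, 0.0772, 0.0764]
eef_rot: [[-0.116, -0.993, 0.01], [-0.993, 0.116, -0.0], [-0.001, -0.01, -1.0]]
wrist_force: [10.3, 0.1, -3.9]
grip_width: 0.0111
```

Run:
```python
from h import *
s=get_state();print(s["clock"],s["eef_pos"],s["wrist_force"],s["grip_width"],"pull",(s["eef_pos"]-[.5897,.067,.0763])[:2]@[-.9934,.1147])
for n,(x0,y0,x1,y1) in {"scene":(315,215,375,260),"top":(265,185,310,230)}.items():
    im=get_image(n);c=im[y0:y1,x0:x1];h=cv2.cvtColor(c,cv2.COLOR_RGB2HSV)
    cv2.imwrite(f"pics/p{n}.png",cv2.resize(c,None,fx=10,fy=10,interpolation=0)[:,:,::-1])
    for k,lo,hi,z in(("red",(0,150,60),(5,255,255),.049),("orange",(7,150,120),(18,255,255),.036)):
        ys,xs=np.nonzero(cv2.inRange(h,lo,hi))
        if len(xs): u=(xs.mean()+x0,ys.mean()+y0);P=onz(n,u,z);print(n,k,len(xs),u,P.round(4),"along",P[:2]@[-.9934,.1147])
```

```text
8.7167 [0.50446846 0.07724482 0.07638415] [10.34214837  0.11699713 -3.89983039] 0.01111558838605677 pull 0.08584408966914407
scene red 25 (np.float64(349.12), np.float64(228.6)) [0.5095 0.1137 0.049 ] along -0.49312369433948383
scene orange 39 (np.float64(353.4871794871795), np.float64(235.1025641025641)) [0.5041 0.1335 0.036 ] along -0.48549848196600404
```

View pics/pscene.png

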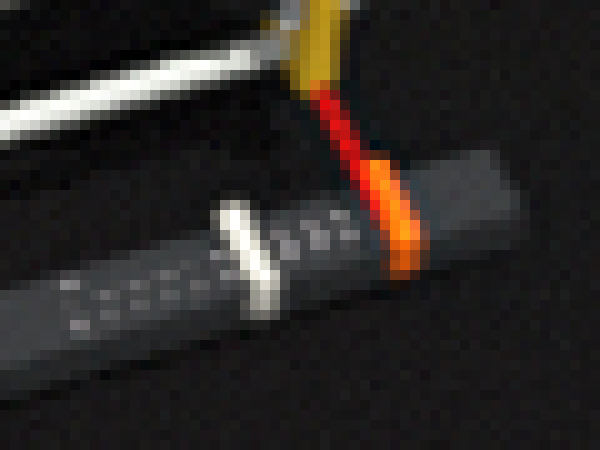

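View pics/ptop.png

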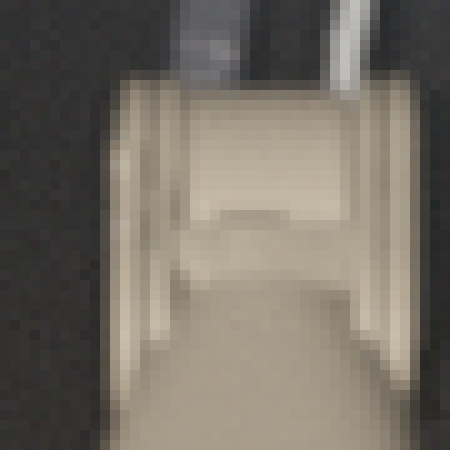

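The scene crop shows the red pointer reaching the marker about one pointer width short of its middle: pointer near x≈362–375, orange top at ≈395. The top view is blocked by the arm. Two estimates put it 7–8 mm short.

>>> apply_moves --rows '[[[0,4,0],0],[[0,7.5,0],0],[[0,7.5,0],0],[[0,7.5,0],0],[[0,7.5,0],0],[[0,7.5,0],0]]'

```text
clock: 9.32
eef_pos: [0.4973, 0.0781, 0.0764]
eef_rot: [[-0.116, -0.993, 0.011], [-0.993, 0.116, -0.0], [-0.001, -0.011, -1.0]]
wrist_force: [11.1, -0.8, -3.7]
grip_width: 0.0113
```

Run:
```python
from h import *
s=get_state();print(s["clock"],s["eef_pos"],s["wrist_force"],s["grip_width"],"pull",(s["eef_pos"]-[.5897,.067,.0763])[:2]@[-.9934,.1147])
f=np.mean([get_image("scene") for _ in range(6)],0).astype(np.uint8)
x0,y0,x1,y1=335,215,375,250;c=f[y0:y1,x0:x1];h=cv2.cvtColor(c,cv2.COLOR_RGB2HSV)
cv2.imwrite("pics/f.png",cv2.resize(c,None,fx=15,fy=15,interpolation=0)[:,:,::-1])
for k,lo,hi,z in(("red",(0,150,60),(5,255,255),.049),("orange",(7,150,120),(18,255,255),.0365)):
    ys,xs=np.nonzero(cv2.inRange(h,lo,hi));u=(xs.mean()+x0,ys.mean()+y0);P=onz("scene",u,z);print(k,len(xs),u,P.round(4),"along",P[:2]@[-.9934,.1147])
k=cv2.imread("pics/s3.png");m=cv2.inRange(cv2.cvtColor(f[140:180,262:290],cv2.COLOR_RGB2HSV),(0,150,80),(5,255,255));ys,xs=np.nonzero(m);print("knob",xs.mean()+262,ys.mean()+140)
```

```text
9.3167 [0.4972898  0.07808072 0.07637802] [11.13985482 -0.81087913 -3.72102061] 0.011334668615048532 pull 0.09307124659629622
red 26 (np.float64(351.46153846153845), np.float64(228.46153846153845)) [0.5027 0.1164 0.049 ] along -0.486057832541291
orange 33 (np.float64(353.3030303030303), np.float64(235.3030303030303)) [0.5052 0.1342 0.0365] along -0.4865169615240607
knob 275.22727272727275 155.74242424242425
```

View pics/f.png

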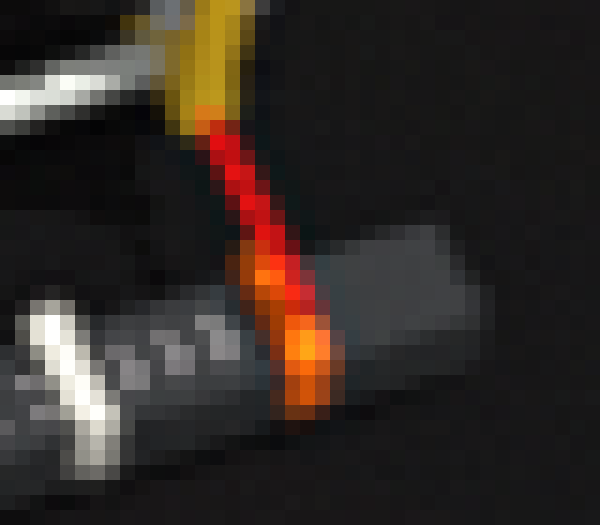

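The crop shows the pointer crossing over the orange marker. Once the pointer's height is allowed for, the offset is about 0.5 mm, and the lever is home.

```bash
python3 -c "
from bench import *
s=get_state();print(s['clock'],s['eef_pos'],s['wrist_force'],s['grip_width'],abs(s['joint_vel']).max());job_done()"
```

```text
9.6167 [0.49733039 0.07808501 0.07636577] [10.90302722  0.1930783  -4.11243643] 0.011110245701482366 0.0008276425233474433
the job is handed in; nothing more can be done
```

The job is handed in at about 9.6 s. The arm is still holding the yellow grip, with the pointer on the orange marker.

- **Lever:** With the rod in, I pushed the red knob over until the force rose to about 20 N with no further motion, so it was on its stop. I then brought it back. Its position in the picture matched the starting position afterwards and again just before hand-in.
- **Rod:** I gripped the tab (70 N commanded, 11 mm opening) and pulled it 93 mm. The distance to the marker measured beforehand was 92–93 mm.
- **Last checks:** The scene camera put the pointer within about 1 mm of the marker's middle. The arm was still, and the wrist felt about 11 N of spring pull.
- **Disagreements and gaps:**
  - At the 86 mm stage, the two ways of estimating the remaining distance differed by about 1 mm (roughly 7 against 8 mm), so I moved 7.5 mm.
  - The arm blocked the top camera during the final check, so that result rests on the scene camera and the arm's own position.
  - I did not measure the loose items again at the end. No unexpected contact force appeared in the readings after each move.

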